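# Put the setting discs away in their rack

## Task

Put the two ground steel discs that lie on the round stands away in the small aluminium rack: the thick disc in the tall bottom slot and the thin disc in the narrow middle slot, each lying flat and pushed fully home against the stop at the back. (The top slot is already taken.) Do not let a disc fall on the table, and do not push the other things on the table about.

Things in the scene. Friction and masses are not known exactly. Their poses are not given: they have to be found in the camera images.
- rack_foot: Fixed steel foot (70 x 90 mm) of the small rack. Origin: on the table, straight below the middle of the line joining the side walls' front edges; +x level into the slots, y across, z up. The open mouth (-x) faces roughly to the robot. The aluminium shelf stack above shares its x, y and yaw, but stands on a pillar of unreported height: see rack_height.
- rack_height (a point): A fixed mark 40 mm above the foot's origin. The lowest shelf's upper face is anywhere from 0 to 10 mm above this mark; the height differs each time and is not reported: find it by sight or touch, e.g. feel for the rack's flat top deck with shut fingers. The deck's upper face is 44 mm above the lowest shelf's upper face.
- rack_mouth (a point): A fixed mark 65 mm above the foot's origin, at the front edge of the walls. Slots, from the lowest shelf's upper face: bottom 0 to 14 mm (for the thick disc), middle 18 to 27 mm (thin disc), top 31 to 40 mm (taken by a fixed disc like the thin one, home), 4 mm plates between. Side walls: inner faces y = +-33 mm, outer +-38 mm, from x = 0 to 45 mm.
- rack_tongue (a point): Mark over the front end of the tongues (foot x = -22 mm, z = 65 mm). Every shelf and the deck run on in front of the walls as a tongue 36 mm wide. Fingers gripping a disc by its sides pass beside the tongues but are stopped by the walls: put a disc in until its centre is about 19 mm in front of the walls, let go (it lies stably), then push it on from behind.
- rack_stop (a point): Mark on the front face of the stop post at the back of the slots (foot x = 38 mm, z = 65 mm; post 12 mm wide). A disc fully home touches it: centre at foot x = 7 mm, y about 0, rear rim at x = -24 mm, 2 mm proud of the tongue.
- thick_disc: Thick plain steel disc, 62 mm diameter, 11 mm thick, about 0.25 kg. Origin: centre of its underside, z up. Starts flat and centred on one of the two round stands (either one).
- thin_disc: Thin plain steel disc, 62 mm diameter, 6 mm thick, about 0.14 kg. Origin: centre of its underside, z up. Starts flat and centred on the other stand.
- left_stand: Fixed dark steel stand, 40 mm high, top 36 mm diameter, stem 20 mm, foot 56 mm diameter and 8 mm high; a disc lies on it with 13 mm of overhang all round. Origin: centre of its underside, on the table.
- right_stand: A second stand just like the other. (The two may have changed sides.)
- spray_can: Upright can, 54 mm diameter, 170 mm tall. Origin: underside centre. Bystander.
- v_block: Dark steel V-block, 70 x 45 x 42 mm. Origin: underside centre. Bystander.
- file_tool: Wood-handled screwdriver, 200 mm, lying flat. Bystander.
- spanner: Steel spanner, 170 mm, lying flat. Bystander.
- gauge_case: Wooden case, 120 x 80 x 35 mm. Origin: underside centre. Bystander.
- ring_gauge: Steel gauge ring, 48 mm diameter, 18 mm high, on the table between robot and rack. Origin: underside centre. Bystander.
- oil_jar: Small jar, 52 mm diameter, 70 mm tall. Origin: underside centre. Bystander.
There are look-alikes about, which are no part of the job. What is shaped like the thick_disc but brown is not meant. What is shaped like the thin_disc but green is not meant.

How it is judged:
By the outcome, as a careful person would: the job done as asked, in the order asked, and still so for the second after the job is handed in, with the robot touching nothing.
It also fails if it takes over 69 s, if anything falls off the work surface, if the arm or the gripper's body presses on something with over 40 N, if the wrist force passes 120 N, or if a joint passes its speed limit or range.

## Robot

A 6-joint arm with a two-finger parallel gripper is mounted at the origin on the work surface. World frame = base frame: x ahead of the robot, y to its left, z up, the work surface at z = 0. Lengths are in m, angles in rad, forces in N, time in s.
With the tool pointing down it reaches from about 0.35 to 0.975 m from the base axis. Payload 4.9 kg.
Tool frame: the origin (TCP) lies midway between the tips of the shut fingers; the grasp point (between the pads) lies 19 mm behind it; z points along the fingers, y is the direction in which the jaws open and shut (so a half turn about z gives the same grasp; the last joint's range is limited). The gripper opens to 85 mm and grips with 20 to 120 N. Pads are 22 mm wide; open, the fingers measure 114 mm over their backs; the gripper's body (76 mm by 85 mm) begins 54 mm behind the grasp point. The pads swing forward as they close: fully open they stand 13 mm farther back than shut.
Start: joints at [-1.24, 0.053, 1.613, -0, 1.476, -0.119], TCP at [0.272, -0.563, 0.231] pointing down, gripper open.
Joint ranges: [-3.01, 3.01], [-1.01, 2.22], [0.06, 2.58], [-1.02, 4.17], [0.09, 2.62], [-3.14, 3.14]. Speed limits (rad/s): [2.57, 2.57, 3.14, 3.14, 3.14, 3.14].

## Interface

Orientations are given as a unit quaternion [w, x, y, z].
In Python, from plant import state, grab_frame, camera_params, job_done, boxes_of gives the robot as it stands.
- The arm moves only by the tool step_arm, never from a script. Its argument "steps" is a list of rows, each a list of 4 numbers: the shift along the tool's x, y, z in mm, then the turn about the tool's z in degrees. A call has 1 to 8 rows; each row shifts and turns the pose as measured when the row begins, along the tool's axes as they then stand; what a row does not reach is not made up. A row lasts 1/10 s, in which the tool goes at most 50 mm and 8.59 degrees, less where a joint would pass 70% of its speed; a pose out of reach is approached as far as the arm can. A call is refused whole if a number of a shift passes 50 or a number of a turn 8.59, either way. A call with a gripper value outside its range is refused whole. "claw" is the opening in per cent of the stroke, from 0 (shut) to 100 (fully open), set as the call begins (left out, the last holds). The fingers move at their own pace and stop on an object; the grip force is fixed at half the most. Time passes only in rows, so rows that do not move let the fingers close. It gives the time, the measured TCP pose, the force and the opening at its end, in the units of the state.
- state(): the state, without advancing time (a new reading comes with each control period).
- grab_frame(name): name is "scene" or "top" or "wrist"; returns (picture, depth): 400x640x3 uint8, red, green, blue; 400x640 float32, m along the optical axis (not along the pixel's ray), 0 where there is no reading.
- camera_params(name): a dict with "mtx" (3x3 intrinsics, pixels), "extrinsics" (4x4, takes a point from camera to world coordinates); the wrist camera has in their place "T_tool_cam" (4x4, takes a point from camera to tool coordinates, whose origin is the TCP and whose axes are the flange's). Camera axes: x right, y down, z forward; pixel columns grow to the right and rows downward; lengths in m; the calibration is good to about 2 mm. A picture is of the moment at which its call begins: read the wrist's pose just before it. camera_params takes no time and is no camera call.
- job_done(): hands the job in, once; it reports no verdict.
Trained networks look in the newest picture that a camera, given by its name, has taken for a name from the list of things; names that differ only in an ending like _2 or _b are one class to them, and where a whole thing is asked for, a point or a joint stands for the part that bears it (a point fixed in the world has none). Each returns a list of dicts, best first, with "p" (0 to 1); they miss things now and then, are a little off and sometimes report something else, mostly with a low value. They report only what shows in the picture. A call takes as long as a camera call. They do not tell look-alikes from the thing itself.
- boxes_of(camera, label): "box" ([left, top, width, height] in pixels, round what is visible of it).
The state is a dict: "time": time; "joint_pos": joint angles; "joint_vel": joint speeds; "joint_efforts": joint torques, N m; "tool_pos": TCP position; "tool_rot": TCP orientation; "contact_force": force on the tool from outside, world axes, zero at the start; "ft_torque": the same for the moment, N m; "gripper_width": opening from 0.0 (shut) to 1.0 (fully open).
Only numpy, scipy, OpenCV 4.12 (cv2) and the standard library are available. Lean on these libraries where they do the work, as an engineer would, in place of code of your own. Each camera call takes 0.05 s, during which the arm holds its last target. There are 200 camera calls.

## Working session

There is one attempt and no reset: what is moved stays moved. The work goes in short steps, Python scripts to look and compute and a tool call to move; the robot and the scene stay as the last step left them, time stands still between calls to the robot, and variables do not carry over. Pictures are saved under pics/ and viewed, about 8 in all and at most 12, crops included, and the job is handed in when it is done.

Besides the shell and the picture viewer there is one more tool, called after "Request:" by a JSON object that holds its "op" and its "data", one argument or row to a line. step_arm: Moves the arm, as the interface text tells. Its arguments: {"type":"object","properties":{"steps":{"type":"array"},"claw":{"type":"number"}},"required":["steps"]}

```bash
mkdir -p pics; ls; python3 - <<'E'
from plant import *
import cv2,numpy as np
print(state())
for c in ["scene","top"]:
    im,d=grab_frame(c); cv2.imwrite(f"pics/{c}0.png",im[:,:,::-1]); np.save(f"pics/{c}0.npy",d)
    p=camera_params(c); print(c,p)
    for l in ["thick_disc","thin_disc","rack_foot","left_stand","ring_gauge"]:
        print(l,[(b["box"],round(b["p"],2)) for b in boxes_of(c,l)][:5])
print(camera_params("wrist"), state()["time"])
E
```

```text
pics
{'time': 0.0, 'joint_pos': array([-1.23999836e+00,  5.33533777e-02,  1.61429371e+00,  3.47887155e-05,
        1.47598240e+00, -1.18984938e-01]), 'joint_vel': array([ 9.84723743e-04, -4.51442496e-04, -1.10436260e-03,  7.78804214e-05,
        6.87031657e-04,  1.08811183e-03]), 'joint_efforts': array([-4.66621696e-04, -3.93677723e+01, -3.70177460e+01, -1.79334693e-04,
        7.02415840e-03,  3.62197525e-06]), 'tool_pos': array([ 0.27154712, -0.56224236,  0.23006534]), 'tool_rot': array([-1.01454374e-03,  9.74818185e-01,  2.22998809e-01, -9.04382117e-05]), 'contact_force': array([ 0.08949876,  0.33974276, -0.25920295]), 'ft_torque': array([-0.01049901, -0.02262797, -0.0060705 ]), 'gripper_width': 1.0009300881898922}
scene {'mtx': array([[406.90667905,   0.        , 320.905875  ],
       [  0.        , 406.90667905, 201.61313833],
       [  0.        ,   0.        ,   1.        ]]), 'extrinsics': array([[-0.3590724 ,  0.74366466, -0.56394139,  1.17401321],
       [ 0.93330434,  0.28405844, -0.21966752,  0.259395  ],
       [-0.00316666, -0.60520549, -0.796063  ,  0.94418078],
      
[... 1070 characters left out ...]
[289.6, 172.4, 30.2, 24.5], 0.61)]
rack_foot [([191.7, 235.3, 18.9, 50.9], 0.74), ([293.4, 192.0, 4.6, 5.1], 0.66)]
left_stand []
ring_gauge [([310.0, 243.6, 14.1, 15.2], 0.73)]
{'mtx': array([[307.85313399,   0.        , 322.94589408],
       [  0.        , 307.85313399, 198.30833967],
       [  0.        ,   0.        ,   1.        ]]), 'T_tool_cam': array([[ 3.97288609e-04, -9.53069420e-01, -3.02751587e-01,
         7.76866753e-02],
       [ 9.99998837e-01,  8.24456180e-04, -1.28315042e-03,
        -5.69493729e-05],
       [ 1.47253684e-03, -3.02750725e-01,  9.53068639e-01,
        -1.41261324e-01],
       [ 0.00000000e+00,  0.00000000e+00,  0.00000000e+00,
         1.00000000e+00]])} 0.6
```

```bash
python3 - <<'E'
import cv2,numpy as np
s=cv2.imread("pics/scene0.png");t=cv2.imread("pics/top0.png")
a=cv2.resize(s[130:280,170:450],None,fx=2.8,fy=2.8,interpolation=cv2.INTER_CUBIC)[:, :800]
b=cv2.resize(t[150:300,160:440],None,fx=2.8,fy=2.8,interpolation=cv2.INTER_CUBIC)
cv2.imwrite("pics/a1.png",a[:,:784]);cv2.imwrite("pics/b1.png",b)
E
```

```text
(no output)
```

View pics/a1.png

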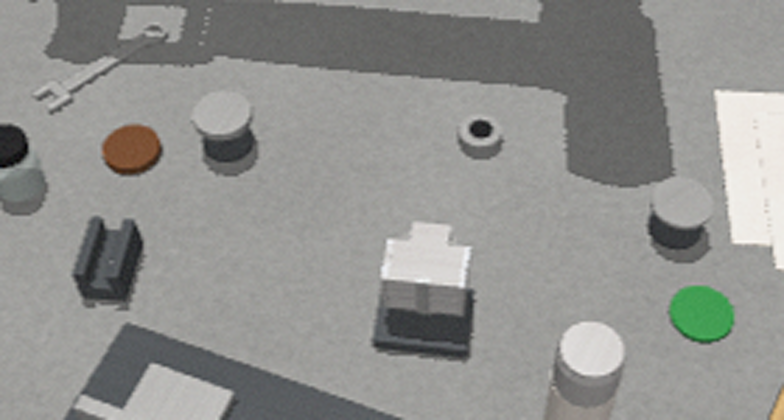

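View pics/b1.png

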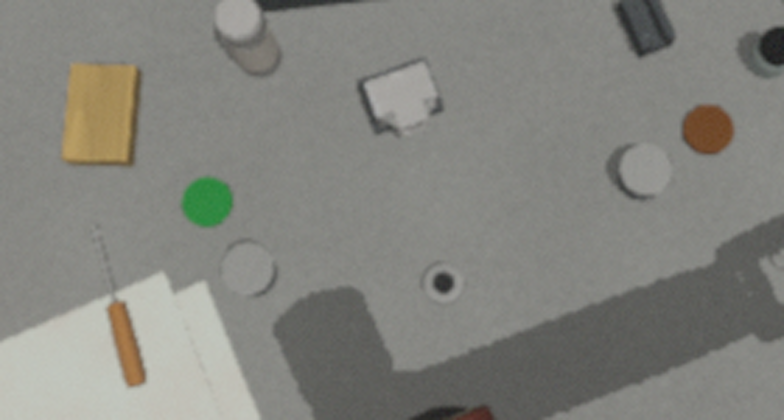

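The scene crop shows the two steel discs on their stands at (222,115) and (681,205). The brown disc (131,148) and the green disc (701,313) lie on the table and are not meant. The rack is at (425,285) and the ring at (480,135). In the top crop the steel discs are at (644,170) and (248,268), and the rack is at (403,97) with its tongue toward the robot. Next I measure.

```bash
cat > h.py <<'E'
import cv2,numpy as np
from plant import *
from scipy.spatial.transform import Rotation as R
def Tw():
    s=state(); q=s["tool_rot"]; T=np.eye(4); T[:3,:3]=R.from_quat([q[1],q[2],q[3],q[0]]).as_matrix(); T[:3,3]=s["tool_pos"]; return T
def ext(c): 
    p=camera_params(c); return p["mtx"],(p["extrinsics"] if c!="wrist" else Tw()@p["T_tool_cam"])
def cloud(d,K,E):
    v,u=np.indices(d.shape); P=np.stack([(u-K[0,2])/K[0,0]*d,(v-K[1,2])/K[1,1]*d,d],-1)
    return P@E[:3,:3].T+E[:3,3]
def ray(uv,K,E):
    r=E[:3,:3]@np.linalg.solve(K,[uv[0],uv[1],1.]); return E[:3,3],r/np.linalg.norm(r)
def atz(uv,K,E,z):
    o,r=ray(uv,K,E); return o+r*(z-o[2])/r[2]
def tri(l):
    A=0;b=0
    for o,r in l: M=np.eye(3)-np.outer(r,r); A=A+M; b=b+M@o
    return np.linalg.solve(A,b)
def proj(P,K,E):
    c=np.linalg.inv(E)@np.append(P,1); u=K@c[:3]; return u[:2]/u[2]
E
python3 - <<'E'
from h import *
for c in ["top","scene"]:
    d=np.load(f"pics/{c}0.npy"); K,E=ext(c); C=cloud(d,K,E)
    m=((C[...,2]>.03)&(C[...,2]<.12)&(C[...,0]>.3)&(d>0)).astype(np.uint8)
    n,lab,st,ce=cv2.connectedComponentsWithStats(m)
    for i in range(1,n):
        if st[i,4]>60:
            q=C[lab==i]; zt=np.median(q[:,2]); w=q[abs(q[:,2]-zt)<.008]
            mid=(w.max(0)+w.min(0))/2
            print(c,ce[i].round(1),st[i,4],"med",np.median(q,0).round(4),"mid",mid.round(4),"rng",np.ptp(w,axis=0).round(3))
E
```

```text
top [508.1 133.6] 5412 med [ 0.7025 -0.634   0.1168] mid [ 0.7239 -0.6558  0.1144] rng [0.244 0.421 0.011]
top [304.9 123. ] 5339 med [0.8394 0.0228 0.0607] mid [0.8522 0.0236 0.0607] rng [0.163 0.42  0.016]
top [394.8 154. ] 84 med [ 0.7032 -0.2711  0.0402] mid [ 0.7037 -0.2723  0.0407] rng [0.067 0.028 0.013]
top [386.  157.7] 84 med [ 0.6933 -0.2396  0.0409] mid [ 0.6951 -0.2399  0.0409] rng [0.066 0.026 0.016]
top [118.2 189.8] 2837 med [0.6755 0.6558 0.083 ] mid [0.6773 0.6637 0.083 ] rng [0.237 0.164 0.016]
top [251.5 168.9] 141 med [0.6929 0.2127 0.0785] mid [0.7025 0.2185 0.0779] rng [0.033 0.047 0.015]
top [436.2 167.1] 225 med [ 0.6344 -0.397   0.0673] mid [ 0.6384 -0.4014  0.0677] rng [0.047 0.044 0.015]
top [194.6 189.5] 766 med [0.6595 0.4173 0.0352] mid [0.6611 0.4161 0.0363] rng [0.129 0.094 0.013]
top [303.4 184.5] 472 med [0.6221 0.0485 0.0834] mid [0.6243 0.0514 0.0833] rng [0.076 0.081 0.016]
top [389.7 209.9] 277 med [ 0.5107 -0.2234  0.0501] mid [ 0.5111 -0.2244  0.0499] rng [0.062 0.06  0.015]
top [247.6 245.1] 281 med [0.4495 0.253  0.0456] mid [0.4497 0.2524 0
[... 796 characters left out ...]
 0.7032 -0.2734  0.0409] mid [ 0.701  -0.2756  0.0396] rng [0.069 0.027 0.013]
scene [212.7 219.3] 132 med [ 0.6948 -0.2417  0.0414] mid [ 0.6922 -0.2438  0.04  ] rng [0.068 0.028 0.013]
scene [321.3 226.3] 855 med [0.6379 0.0483 0.0829] mid [0.6213 0.0481 0.0824] rng [0.078 0.084 0.015]
scene [278.9 306.3] 11517 med [0.8682 0.0333 0.0599] mid [0.8501 0.019  0.0598] rng [0.161 0.421 0.016]
scene [374.4 281.6] 397 med [0.7361 0.221  0.0787] mid [0.7286 0.2185 0.0788] rng [0.025 0.054 0.016]
scene [458.6 290.4] 1550 med [0.6624 0.4142 0.0346] mid [0.6601 0.414  0.0349] rng [0.129 0.094 0.01 ]
scene [575.1 334.3] 6594 med [0.6966 0.6518 0.0908] mid [0.7031 0.67   0.0908] rng [0.189 0.183 0.016]
```

Request:
{"op": "step_arm", "data": {
  "steps": [
    [36, -29, 0, 0],
    [36, -29, 0, 0],
    [36, -29, 0, 0],
    [36, -29, 0, 0],
    [36, -29, 0, 0],
    [36, -29, 0, 0],
    [36, -29, 0, 0],
    [36, -29, 0, 0]
  ],
  "claw": 0
}}

```text
time: 1.4
tool_pos: [0.4338, -0.2227, 0.2315]
tool_rot: [0.002, 0.976, 0.217, 0.001]
contact_force: [0.9, 0.2, -0.6]
gripper_width: 0.002
```

Request:
{"op": "step_arm", "data": {
  "steps": [
    [36, -29, 0, 0],
    [36, -29, 0, 0],
    [36, -29, 0, 0],
    [36, -29, 0, 0],
    [36, -29, 0, 0],
    [30, -25, 0, 0],
    [0, 0, 0, 0]
  ]
}}

```text
time: 2.1
tool_pos: [0.5566, 0.0362, 0.2336]
tool_rot: [0.003, 0.975, 0.22, 0.004]
contact_force: [0.2, 1.0, -0.2]
gripper_width: 0.001
```

```bash
cat >> h.py <<'E'
def yaw(): X=Tw()[:3,0]; return np.degrees(np.arctan2(X[1],X[0]))
def to(x,y,z,yw=None):
    T=Tw(); d=T[:3,:3].T@(np.array([x,y,z])-T[:3,3])
    print("now",T[:3,3].round(4),"yaw %.2f"%yaw(),"-> shift mm",(d*1000).round(1), "" if yw is None else "turn %.2f"%(yaw()-yw))
E
python3 - <<'E'
from h import *
to(.555,.025,.23,20)
K,E=ext("wrist"); im,d=grab_frame("wrist"); cv2.imwrite("pics/w1.png",im[:,:,::-1]); np.save("pics/w1.npy",d);np.save("pics/w1E.npy",E)
C=cloud(d,K,E)
m=(C[...,2]>.075)&(C[...,2]<.1)&(np.hypot(C[...,0]-.62,C[...,1]-.05)<.08)&(d>0)
q=C[m]; z=np.median(q[:,2]); print("n",len(q),"z med",z, "std",q[:,2].std())
m=m&(abs(C[...,2]-z)<.006); q=C[m]
h=cv2.convexHull((q[:,:2]*1e4).astype(np.float32)); print(cv2.minAreaRect(h))
print(np.percentile(q,[1,99],axis=0).round(4))
E
```

```text
now [0.5566 0.0362 0.2336] yaw 25.47 -> shift mm [-6.2  9.4  3.7] turn 5.47
n 5404 z med 0.08291901458538156 std 0.001613247758024738
((6180.62841796875, 463.54156494140625), (684.1926879882812, 760.6722412109375), 13.668754577636719)
[[0.5865 0.0115 0.081 ]
 [0.656  0.0872 0.0846]]
```

View pics/w1.png

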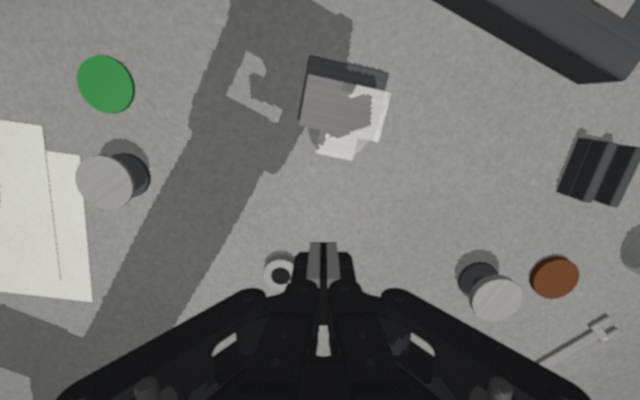

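The wrist picture shows the rack at about (345,110) with the tongue toward the robot. The steel discs are at (105,182) on the left and (497,298) on the right, and green (105,83) and brown (555,278) are the look-alikes. I fit the deck outline next.

```bash
cat >> h.py <<'E'
from scipy.optimize import minimize
def fitrack(d,K,E,z0,g=(.607,.0437,np.radians(13.7))):
    C=cloud(d,K,E)
    m=((C[...,2]>z0-.007)&(C[...,2]<z0+.01)&(np.hypot(C[...,0]-.62,C[...,1]-.05)<.08)&(d>0))
    m=cv2.medianBlur(m.astype(np.uint8),3); S=4; M=cv2.resize(m,None,fx=S,fy=S,interpolation=cv2.INTER_NEAREST).astype(np.float32)
    t=np.array([[-22,-18],[0,-18],[0,-38],[45,-38],[45,38],[0,38],[0,18],[-22,18]])/1000
    def poly(p):
        c,s=np.cos(p[2]),np.sin(p[2]); W=t@np.array([[c,s],[-s,c]])+p[:2]
        return np.array([proj([*w,z0],K,E) for w in W])
    def cost(p):
        a=np.zeros_like(M); cv2.fillPoly(a,[np.round((poly(p)+.5)*S*16-8).astype(np.int32)],1,shift=4); return np.abs(a-M).sum()/S/S
    r=minimize(cost,g,method="Nelder-Mead",options=dict(initial_simplex=[g]+[np.array(g)+e for e in np.diag([.004,.004,.05])],xatol=1e-5,fatol=.1))
    return r.x[:2],np.degrees(r.x[2]),r.fun,m.sum()
def fitdisc(d,K,E,near,zt,name=""):
    C=cloud(d,K,E); m=(np.hypot(C[...,0]-near[0],C[...,1]-near[1])<.05)&(abs(C[...,2]-zt)<.008)&(d>0)
    q=C[m]; (cx,cy),r=cv2.minEnclosingCircle((q[:,:2]*1e3).astype(np.float32))
    px=np.argwhere(m)[:,::-1].astype(np.float32); e=cv2.fitEllipse(cv2.convexHull(px))
    print(name,"circ",cx,cy,r,"mean",q.mean(0).round(4),"ell",e[0],"atz",atz(e[0],K,E,zt).round(4)); return e[0]
E
python3 - <<'E'
from h import *
d=np.load("pics/w1.npy");E=np.load("pics/w1E.npy");K=camera_params("wrist")["mtx"]
print(fitrack(d,K,E,.083))
w=[fitdisc(d,K,E,(.511,-.226),.0505),fitdisc(d,K,E,(.449,.251),.0455)]
for c in ["top","scene"]:
    K2,E2=ext(c); D=np.load(f"pics/{c}0.npy"); print(c,fitrack(D,K2,E2,.083))
    for i,(n,z) in enumerate([((.511,-.226),.0505),((.449,.251),.0455)]):
        e=fitdisc(D,K2,E2,n,z,c); print("tri",tri([ray(e,K2,E2),ray(w[i],K,E)]).round(4))
E
```

```text
(array([0.60739042, 0.04390887]), np.float64(13.457406624012949), np.float64(226.5625), np.uint64(5334))
 circ 507.1924743652344 -226.481201171875 31.684803009033203 mean [ 0.5088 -0.2241  0.0493] ell (495.22882080078125, 298.5363464355469) atz [ 0.5095 -0.2229  0.0505]
 circ 446.2386169433594 251.08184814453125 31.51959991455078 mean [0.4475 0.2499 0.045 ] ell (104.07243347167969, 181.86837768554688) atz [0.448  0.2497 0.0455]
top (array([0.61052606, 0.04651001]), np.float64(14.433389907519135), np.float64(44.6875), np.uint64(417))
top circ 511.291748046875 -224.5285186767578 31.338796615600586 mean [ 0.5111 -0.224   0.0503] ell (389.7688903808594, 209.86260986328125) atz [ 0.5107 -0.224   0.0505]
tri [ 0.51   -0.2236  0.0504]
top circ 449.93951416015625 253.24020385742188 31.627729415893555 mean [0.4496 0.2529 0.0455] ell (247.63121032714844, 245.13906860351562) atz [0.4493 0.2529 0.0455]
tri [0.4485 0.2515 0.0452]
scene (array([0.60768313, 0.04336255]), np.float64(13.212710791521111), np.float64(47.75), np.uint64(578))
scene circ 508.9730224609375 -229.7337646484375 33.008113861083984 mean [ 0.5099 -0.2266  0.0504] ell (248.45669555664062, 170.6166229248047) atz [ 0.5102 -0.2265  0.0505]
tri [ 0.507  -0.2287  0.0451]
scene circ 446.1542663574219 247.1327362060547 33.35872268676758 mean [0.4483 0.2498 0.0456] ell (412.817626953125, 202.15789794921875) atz [0.4483 0.2498 0.0455]
tri [0.4478 0.2499 0.045 ]
```

Request:
{"op": "step_arm", "data": {
  "steps": [
    [-9, 2, 15, 0],
    [0, 0, 15, 6],
    [0, 0, 0, 6],
    [0, 0, 0, 0],
    [0, 0, 0, 0]
  ]
}}

```text
time: 2.65
tool_pos: [0.5479, 0.0248, 0.2032]
tool_rot: [0.004, 0.994, 0.113, 0.005]
contact_force: [-0.4, 0.4, -0.0]
gripper_width: 0.0
```

```bash
python3 - <<'E'
from h import *
K,E=ext("wrist"); im,d=grab_frame("wrist")
C=cloud(d,K,E); m=(np.hypot(C[...,0]-.625,C[...,1]-.05)<.02); z=np.median(C[m][:,2]); print(z)
print(fitrack(d,K,E,z))
to(.6265,.0486,.10,13.5)
E
```

```text
0.08350382806933032
(array([0.60763962, 0.04393906]), np.float64(13.544607347759705), np.float64(143.0), np.uint64(6785))
now [0.5481 0.0248 0.2034] yaw 12.92 -> shift mm [ 80.9  -6.7 104. ] turn -0.58
```

Request:
{"op": "step_arm", "data": {
  "steps": [
    [20, -2, 20, 0],
    [20, -2, 20, 0],
    [20, -2, 20, 0],
    [20, -1, 20, -0.6],
    [0, 0, 15, 0],
    [0, 0, 3, 0],
    [0, 0, 0, 0],
    [0, 0, 0, 0]
  ]
}}

```text
time: 3.5
tool_pos: [0.6302, 0.046, 0.1089]
tool_rot: [0.006, 0.993, 0.12, 0.009]
contact_force: [0.6, -0.7, 0.1]
gripper_width: 0.004
```

```bash
python3 - <<'E'
from h import *
to(.6265,.0486,.085,13.5); print(Tw()[:3,2], state()["contact_force"])
E
```

```text
now [0.6302 0.046  0.1089] yaw 13.82 -> shift mm [-3.3 -3.8 23.8] turn 0.32
[ 0.01926426 -0.0095504  -0.99976881] [ 0.6176554  -0.68463843  0.11838977]
```

Request:
{"op": "step_arm", "data": {
  "steps": [
    [-3, -3, 6, 0],
    [0, 0, 6, 0],
    [0, 0, 6, 0],
    [0, 0, 2, 0],
    [0, 0, 0, 0],
    [0, 0, 0, 0]
  ]
}}

```text
time: 4.1
tool_pos: [0.627, 0.0478, 0.0905]
tool_rot: [0.006, 0.993, 0.12, 0.011]
contact_force: [-0.4, 0.6, -0.1]
gripper_width: -0.002
```

```bash
python3 - <<'E'
from h import *
to(.6265,.0486,.085,13.5); print(Tw()[:3,2], state()["contact_force"])
E
```

```text
now [0.627  0.0478 0.0905] yaw 13.82 -> shift mm [-0.4 -1.   5.5] turn 0.32
[ 0.02400366 -0.00982281 -0.99966361] [-0.4289807   0.58687191 -0.11464362]
```

Request:
{"op": "step_arm", "data": {
  "steps": [
    [0, 0, 2, 0],
    [0, 0, 2, 0]
  ]
}}

```text
time: 4.3
tool_pos: [0.6276, 0.0477, 0.0869]
tool_rot: [0.006, 0.993, 0.12, 0.012]
contact_force: [0.0, 0.1, 0.4]
gripper_width: 0.003
```

Request:
{"op": "step_arm", "data": {
  "steps": [
    [0, 0, 2, 0]
  ]
}}

```text
time: 4.4
tool_pos: [0.6278, 0.0477, 0.0848]
tool_rot: [0.006, 0.993, 0.12, 0.012]
contact_force: [-0.0, -0.2, -0.5]
gripper_width: -0.002
```

```bash
python3 - <<'E'
from h import *
to(.6265,.0486,.085,13.5); print(Tw()[:3,2], state()["contact_force"])
E
```

```text
now [0.6278 0.0477 0.0848] yaw 13.82 -> shift mm [-1.1 -1.2 -0.2] turn 0.32
[ 0.02545397 -0.00989014 -0.99962707] [-0.03432368 -0.17069124 -0.52920409]
```

Request:
{"op": "step_arm", "data": {
  "steps": [
    [0, 0, 1, 0]
  ]
}}

```text
time: 4.5
tool_pos: [0.6279, 0.0477, 0.0844]
tool_rot: [0.006, 0.993, 0.12, 0.012]
contact_force: [-3.7, -0.3, 7.1]
gripper_width: 0.001
```

Request:
{"op": "step_arm", "data": {
  "steps": [
    [0, 0, 1, 0]
  ]
}}

```text
time: 4.6
tool_pos: [0.6279, 0.0477, 0.0844]
tool_rot: [0.006, 0.993, 0.12, 0.011]
contact_force: [-4.7, 0.5, 7.0]
gripper_width: -0.003
```

Request:
{"op": "step_arm", "data": {
  "steps": [
    [0, 0, -30, 0],
    [0, 0, -30, 0],
    [-30, 39, 0, 0],
    [-30, 39, 0, 0],
    [-30, 39, 0, 0]
  ],
  "claw": 100
}}

```text
time: 5.1
tool_pos: [0.568, -0.0858, 0.147]
tool_rot: [0.007, 0.992, 0.125, 0.013]
contact_force: [0.9, -0.6, -0.2]
gripper_width: 0.846
```

```bash
python3 - <<'E'
from h import *
to(.510,-.2245,.10,13.5); print(Tw()[:3,2])
E
```

```text
now [ 0.568  -0.0858  0.147 ] yaw 14.43 -> shift mm [-91.8 119.1  46.9] turn 0.93
[ 0.02681551 -0.01018604 -0.9995885 ]
```

Request:
{"op": "step_arm", "data": {
  "steps": [
    [-30, 39, 0, 0],
    [-30, 39, 0, 0],
    [-15, 20, 0, 0]
  ]
}}

```text
time: 5.4
tool_pos: [0.5171, -0.2044, 0.1477]
tool_rot: [0.008, 0.992, 0.125, 0.014]
contact_force: [0.5, 0.4, 0.9]
gripper_width: 1.002
```

```bash
python3 - <<'E'
from h import *
to(.510,-.2245,.10,13.5); print(Tw()[:3,2])
K,E=ext("wrist"); im,d=grab_frame("wrist"); cv2.imwrite("pics/w3.png",im[:,:,::-1])
fitdisc(d,K,E,(.510,-.2245),.0505)
print(Tw()[:3,3],Tw()[:3,2])
E
```

```text
now [ 0.5171 -0.2044  0.1477] yaw 14.38 -> shift mm [-13.1  16.8  47.7] turn 0.88
[ 0.02886621 -0.01221035 -0.9995087 ]
 circ 507.59033203125 -227.0423583984375 31.042333602905273 mean [ 0.509  -0.2265  0.0497] ell (344.54840087890625, 217.84939575195312) atz [ 0.5096 -0.2263  0.0505]
[ 0.51644212 -0.20672017  0.14778146] [ 0.02807103 -0.0143241  -0.9995033 ]
```

```bash
python3 - <<'E'
from h import *
to(.5105,-.2264,.0205,13.5)
E
```

```text
now [ 0.5164 -0.2067  0.1478] yaw 14.27 -> shift mm [-13.6  15.  127.3] turn 0.77
```

View pics/w3.png

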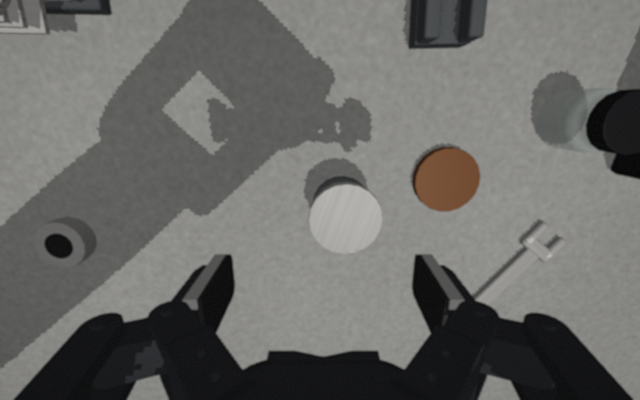

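The wrist picture shows the grey steel disc on its stand at (345,218), between the open jaws. The brown look-alike lies on the table at (447,180). I descend on the grey one.

Request:
{"op": "step_arm", "data": {
  "steps": [
    [-7, 8, 30, 0.8],
    [-6, 6, 30, 0],
    [0, 1, 30, 0],
    [0, 0, 15, 0],
    [0, 0, 0, 0]
  ]
}}

```text
time: 5.95
tool_pos: [0.5112, -0.23, 0.0419]
tool_rot: [0.011, 0.993, 0.114, 0.016]
contact_force: [-0.2, 0.3, 0.8]
gripper_width: 1.0
```

```bash
python3 - <<'E'
from h import *
to(.5105,-.2264,.0205,13.5);print(Tw()[:3,2])
E
```

```text
now [ 0.5112 -0.23    0.0419] yaw 13.13 -> shift mm [-0.4 -4.2 21.3] turn -0.37
[ 0.03366946 -0.01744648 -0.99928074]
```

Request:
{"op": "step_arm", "data": {
  "steps": [
    [0, -4, 16, 0],
    [0, 0, 5, 0]
  ]
}}

```text
time: 6.15
tool_pos: [0.5121, -0.2266, 0.0218]
tool_rot: [0.011, 0.993, 0.114, 0.017]
contact_force: [0.7, -0.3, -0.7]
gripper_width: 0.999
```

```bash
python3 - <<'E'
from h import *
to(.5105,-.2264,.0205,13.5);print(Tw()[:3,2],state()["contact_force"])
E
```

```text
now [ 0.5121 -0.2266  0.0218] yaw 13.15 -> shift mm [-1.5 -0.6  1.2] turn -0.35
[ 0.03540196 -0.01839082 -0.99920392] [ 0.74365656 -0.29433884 -0.66625976]
```

Request:
{"op": "step_arm", "data": {
  "steps": [
    [-1.5, 0, 1, 0],
    [0, 0, 0, 0],
    [0, 0, 0, 0],
    [0, 0, 0, 0],
    [0, 0, 0, 0]
  ],
  "claw": 0
}}

```text
time: 6.65
tool_pos: [0.5122, -0.2278, 0.0239]
tool_rot: [0.013, 0.993, 0.115, 0.018]
contact_force: [-0.4, 0.3, -3.1]
gripper_width: 0.699
```

```bash
python3 - <<'E'
from h import *
to(.5105,-.2264,.0205,13.5);print(Tw()[:3,2],state()["contact_force"])
E
```

```text
now [ 0.5122 -0.2278  0.0239] yaw 13.21 -> shift mm [-1.5 -1.8  3.3] turn -0.29
[ 0.03869025 -0.0208222  -0.99903428] [-0.36788228  0.25847537 -3.05575293]
```

Request:
{"op": "step_arm", "data": {
  "steps": [
    [0, 0, 1, 0]
  ]
}}

```text
time: 6.75
tool_pos: [0.5123, -0.2278, 0.023]
tool_rot: [0.013, 0.993, 0.115, 0.018]
contact_force: [-0.5, -0.2, -2.4]
gripper_width: 0.702
```

Request:
{"op": "step_arm", "data": {
  "steps": [
    [0, 0, 1, 0]
  ]
}}

```text
time: 6.85
tool_pos: [0.5123, -0.2277, 0.0225]
tool_rot: [0.012, 0.993, 0.115, 0.018]
contact_force: [-5.5, 2.5, 7.3]
gripper_width: 0.704
```

Request:
{"op": "step_arm", "data": {
  "steps": [
    [0, 0, 1, 0]
  ]
}}

```text
time: 6.95
tool_pos: [0.5123, -0.2278, 0.0225]
tool_rot: [0.012, 0.993, 0.115, 0.017]
contact_force: [-5.1, 3.0, 9.0]
gripper_width: 0.704
```

Request:
{"op": "step_arm", "data": {
  "steps": [
    [0, 0, -25, 0],
    [0, 0, -25, 0],
    [13, -40, 0, 0],
    [13, -40, 0, 0],
    [13, -40, 0, 0],
    [13, -40, 0, 0],
    [13, -40, 0, 0],
    [0, 0, 0, 0]
  ]
}}

```text
time: 7.75
tool_pos: [0.5292, -0.0116, 0.0703]
tool_rot: [0.012, 0.993, 0.112, 0.019]
contact_force: [-0.7, -0.1, -3.4]
gripper_width: 0.703
```

```bash
python3 - <<'E'
from h import *
K,E=ext("wrist"); T=Tw(); im,d=grab_frame("wrist"); cv2.imwrite("pics/w4.png",im[:,:,::-1]); np.save("pics/w4.npy",d); np.save("pics/w4T.npy",T)
zt=T[2,3]+.0174+.011
print(T[:3,3],T[:3,2],yaw(),zt)
C=cloud(d,K,E); t=(C-T[:3,3])@T[:3,:3]
m=(abs(C[...,2]-zt)<.006)&(np.hypot(t[...,0],t[...,1])<.05)&(abs(t[...,1])<.03)
q=t[m]; print(m.sum(), np.percentile(q,[1,50,99],axis=0).round(4)); print(np.argwhere(m).min(0),np.argwhere(m).max(0))
# plane
Q=C[m&(abs(t[...,1])<.022)]; A=np.c_[Q[:,:2]-Q[:,:2].mean(0),np.ones(len(Q))]; print("plane",np.linalg.lstsq(A,Q[:,2],rcond=None)[0])
print("rack",fitrack(d,K,E,.0835))
E
```

```text
[ 0.52916374 -0.01160092  0.070297  ] [ 0.03987033 -0.01977862 -0.99900909] 12.828247925339888 0.09869700235291846
14533 [[-0.0307 -0.0285 -0.0297]
 [ 0.0005 -0.0003 -0.0273]
 [ 0.0274  0.0295 -0.0231]]
[224 253] [354 398]
plane [-0.00656839  0.00366652  0.09745944]
rack (array([0.60754647, 0.04335445]), np.float64(13.490598918480977), np.float64(302.3125), np.uint64(19282))
```

View pics/w4.png

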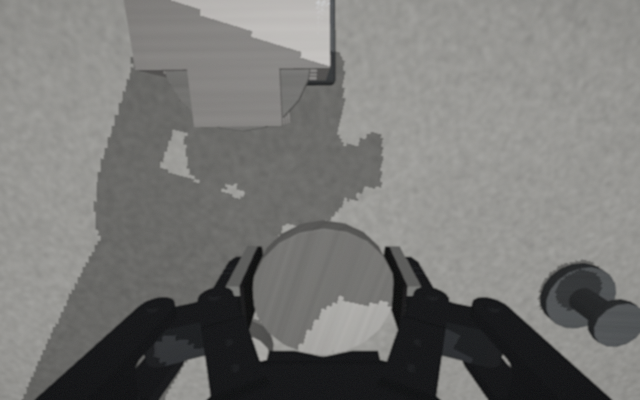

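The wrist picture shows the disc held flat between the pads at (322,290), and the rack's tongue end at (235,125) ahead.

```bash
cat >> h.py <<'E'
RK=np.array([.6076,.0439]);RY=np.radians(13.5)
def foot(P): c,s=np.cos(RY),np.sin(RY); return (np.asarray(P)[...,:2]-RK)@np.array([[c,-s],[s,c]])
def unfoot(f): c,s=np.cos(RY),np.sin(RY); return np.asarray(f)@np.array([[c,s],[-s,c]])+RK
E
python3 - <<'E'
from h import *
d=np.load("pics/w4.npy");T=np.load("pics/w4T.npy");p=camera_params("wrist");K=p["mtx"];E=T@p["T_tool_cam"]
C=cloud(d,K,E); zt=.0987
m=(abs(C[...,2]-zt)<.004); 
f=foot(C); g=foot(T[:3,3]); print("tcp foot",g)
r=(f-g); 
for a in (-20,-10,0,10,20):
    k=m&(abs(r[...,1]*1000-a)<2)&(abs(r[...,0])<.045); x=np.sort(r[k][:,0]); print(a,len(x),x[-3]*1000,"centre",x[-3]*1000-np.sqrt(31**2-a*a))
k=m&(abs(r[...,0])<.008)&(abs(r[...,1])<.034); print("lat",np.percentile(r[k][:,1],[.5,99.5]))
t=unfoot([-.072,0]); to(*t,.0241,13.5)
E
```

```text
tcp foot [-0.08922549 -0.03565685]
-20 832 20.047127682399303 centre -3.638310882254718
-10 1099 26.07545148421597 centre -3.2673500180264483
0 1192 27.54186239152448 centre -3.4581376084755213
10 1148 26.46675276349282 centre -2.876048738749599
20 939 21.863113596119337 centre -1.8223249685346836
lat [-0.02885859  0.0314857 ]
now [ 0.5292 -0.0135  0.0703] yaw 12.83 -> shift mm [ 15.6 -39.   45.7] turn -0.67
```

Request:
{"op": "step_arm", "data": {
  "steps": [
    [10, -19, 0, -0.7],
    [10, -18, 0, 0],
    [4, 0, 20, 0],
    [4, 0, 18, 0],
    [0, 0, 0, 0]
  ]
}}

```text
time: 8.3
tool_pos: [0.5511, 0.0252, 0.0314]
tool_rot: [0.014, 0.993, 0.116, 0.019]
contact_force: [-1.2, -0.1, -2.6]
gripper_width: 0.708
```

```bash
python3 - <<'E'
from h import *
print(foot(Tw()[:3,3]),Tw()[:3,2]);to(*unfoot([-.058,-.0013]),.0241,13.5)
E
```

```text
[-0.05930187 -0.00503403] [ 0.04157101 -0.02404077 -0.99884628]
now [0.5511 0.0252 0.0314] yaw 13.38 -> shift mm [ 1.  -4.   7.2] turn -0.12
```

Request:
{"op": "step_arm", "data": {
  "steps": [
    [0, -4, 7, 0]
  ]
}}

```text
time: 8.4
tool_pos: [0.5516, 0.0277, 0.0252]
tool_rot: [0.015, 0.993, 0.115, 0.02]
contact_force: [0.9, 0.2, -2.8]
gripper_width: 0.704
```

Request:
{"op": "step_arm", "data": {
  "steps": [
    [0, 0, 0.5, 0]
  ]
}}

```text
time: 8.5
tool_pos: [0.5504, 0.0274, 0.0236]
tool_rot: [0.015, 0.993, 0.115, 0.019]
contact_force: [-1.1, 0.3, -2.4]
gripper_width: 0.703
```

```bash
python3 - <<'E'
from h import *
print(foot(Tw()[:3,3]),Tw()[:3,2]);to(*unfoot([-.0163,-.0013]),.0241,13.5)
E
```

```text
[-0.05942392 -0.00270554] [ 0.04109367 -0.02443852 -0.99885638]
now [0.5504 0.0274 0.0236] yaw 13.25 -> shift mm [43.1 -1.6  1. ] turn -0.25
```

Request:
{"op": "step_arm", "data": {
  "steps": [
    [7, -0.8, 0, 0],
    [7, -0.6, 0.1, 0]
  ]
}}

```text
time: 8.7
tool_pos: [0.5643, 0.0314, 0.0247]
tool_rot: [0.015, 0.993, 0.114, 0.019]
contact_force: [-0.2, 0.4, -2.6]
gripper_width: 0.7
```

Request:
{"op": "step_arm", "data": {
  "steps": [
    [7, 0, 0.1, 0],
    [0, 0, 0, 0]
  ]
}}

```text
time: 8.9
tool_pos: [0.5735, 0.0332, 0.026]
tool_rot: [0.015, 0.993, 0.115, 0.021]
contact_force: [0.8, -0.9, -5.9]
gripper_width: 0.704
```

```bash
python3 - <<'E'
from h import *
print(foot(Tw()[:3,3]),Tw()[:3,2]);to(*unfoot([-.0163,-.0013]),.0241,13.5)
E
```

```text
[-0.03566981 -0.00240009] [ 0.04465314 -0.02482403 -0.99869408]
now [0.5735 0.0332 0.026 ] yaw 13.20 -> shift mm [19.3 -1.3  2.6] turn -0.30
```

Request:
{"op": "step_arm", "data": {
  "steps": [
    [0, -1, 2.5, 0]
  ]
}}

```text
time: 9.0
tool_pos: [0.5741, 0.0342, 0.024]
tool_rot: [0.015, 0.993, 0.115, 0.021]
contact_force: [0.0, -0.3, -3.3]
gripper_width: 0.699
```

Request:
{"op": "step_arm", "data": {
  "steps": [
    [6, 0, 0.5, 0]
  ]
}}

```text
time: 9.1
tool_pos: [0.5794, 0.0357, 0.0232]
tool_rot: [0.015, 0.993, 0.115, 0.021]
contact_force: [-0.4, 0.1, -3.4]
gripper_width: 0.702
```

Request:
{"op": "step_arm", "data": {
  "steps": [
    [6, 0, 0.5, 0]
  ]
}}

```text
time: 9.2
tool_pos: [0.5859, 0.0372, 0.0231]
tool_rot: [0.015, 0.993, 0.115, 0.021]
contact_force: [-0.2, -0.3, -3.0]
gripper_width: 0.701
```

```bash
python3 - <<'E'
from h import *
print(foot(Tw()[:3,3]),Tw()[:3,2]);to(*unfoot([-.0163,-.0013]),.0241,13.5)
E
```

```text
[-0.02266063 -0.00146399] [ 0.04508466 -0.02493947 -0.99867182]
now [0.5859 0.0372 0.0231] yaw 13.21 -> shift mm [ 6.4 -0.2 -0.8] turn -0.29
```

Request:
{"op": "step_arm", "data": {
  "steps": [
    [6, 0, 0, 0]
  ]
}}

```text
time: 9.3
tool_pos: [0.5922, 0.0387, 0.0233]
tool_rot: [0.015, 0.993, 0.115, 0.021]
contact_force: [-0.1, -0.9, -3.4]
gripper_width: 0.704
```

Request:
{"op": "step_arm", "data": {
  "steps": [
    [0, 0, 1, 0]
  ]
}}

```text
time: 9.4
tool_pos: [0.5937, 0.0388, 0.0229]
tool_rot: [0.015, 0.993, 0.115, 0.022]
contact_force: [0.2, -0.5, -2.1]
gripper_width: 0.704
```

Request:
{"op": "step_arm", "data": {
  "steps": [
    [0, 0, 0.7, 0]
  ]
}}

```text
time: 9.5
tool_pos: [0.5938, 0.0388, 0.0228]
tool_rot: [0.015, 0.993, 0.115, 0.021]
contact_force: [-5.5, -0.1, 3.7]
gripper_width: 0.7
```

Request:
{"op": "step_arm", "data": {
  "steps": [
    [0, 0, 0, 0],
    [0, 0, 0, 0],
    [0, 0, 0, 0]
  ],
  "claw": 100
}}

```text
time: 9.8
tool_pos: [0.5951, 0.0387, 0.0242]
tool_rot: [0.015, 0.993, 0.115, 0.023]
contact_force: [-0.6, -0.8, 1.0]
gripper_width: 1.0
```

```bash
python3 - <<'E'
from h import *
print(foot(Tw()[:3,3]),Tw()[:3,2],state()["contact_force"]);to(*unfoot([-.09,0]),.03,13.5)
E
```

```text
[-0.01334814 -0.00213428] [ 0.04911099 -0.02532481 -0.99847222] [-0.64328378 -0.77365204  0.97047059]
now [0.5951 0.0387 0.0242] yaw 13.24 -> shift mm [-76.3  -1.5  -9.1] turn -0.26
```

Request:
{"op": "step_arm", "data": {
  "steps": [
    [-26, 0, -4, 0],
    [-26, 0, -4, 0],
    [-26, 0, -4, 0],
    [0, 0, 0, 0],
    [0, 0, 0, 0]
  ]
}}

```text
time: 10.3
tool_pos: [0.518, 0.0204, 0.0342]
tool_rot: [0.016, 0.993, 0.115, 0.025]
contact_force: [0.3, -0.8, 0.3]
gripper_width: 1.0
```

```bash
python3 - <<'E'
from h import *
K,E=ext("wrist"); T=Tw(); im,d=grab_frame("wrist"); cv2.imwrite("pics/w5.png",im[:,:,::-1]); np.save("pics/w5.npy",d)
print(foot(T[:3,3]),T[:3,2])
C=cloud(d,K,E); f=foot(C); m=(abs(C[...,2]-.0512)<.004)&(abs(f[...,1])<.036)&(f[...,0]>-.06)&(f[...,0]<-.01); q=f[m]; print(m.sum(),np.percentile(q,[1,50,99],axis=0), np.median(C[m][:,2]))
to(*unfoot([-.07,0]),.034,13.5)
E
```

```text
[-0.09260833 -0.00192634] [ 0.0537492  -0.02568872 -0.99822398]
7757 [[-0.04750793 -0.02976482]
 [-0.03143448  0.00072004]
 [-0.01350806  0.02912137]] 0.04991754677833182
now [0.5179 0.0205 0.034 ] yaw 13.25 -> shift mm [22.6 -2.   0.9] turn -0.25
```

View pics/w5.png

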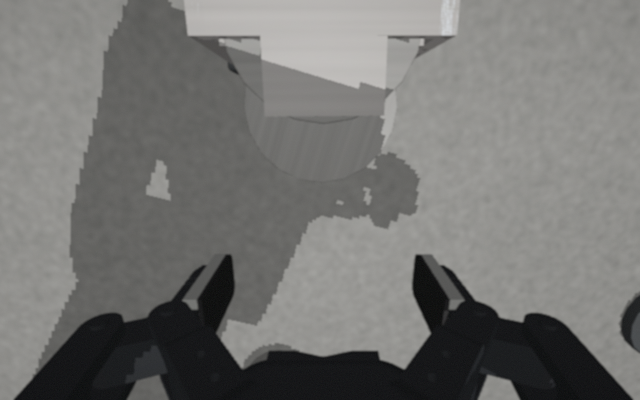

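The wrist picture shows the thick disc lying in the bottom slot and centred, rear rim at (320,180). It is let go and the jaws are clear. Now I shut the fingers and push.

Request:
{"op": "step_arm", "data": {
  "steps": [
    [8, -1.5, 0.5, 0],
    [8, 0, 0.5, 0],
    [4, 0, 0.5, 0],
    [0, 0, 0.5, 0],
    [0, 0, 0.5, 0]
  ],
  "claw": 0
}}

```text
time: 10.85
tool_pos: [0.5426, 0.0275, 0.0329]
tool_rot: [0.016, 0.993, 0.115, 0.026]
contact_force: [-0.6, 0.7, 0.5]
gripper_width: 0.141
```

Request:
{"op": "step_arm", "data": {
  "steps": [
    [6, 0, 0.5, 0],
    [6, 0, 0.5, 0]
  ]
}}

```text
time: 11.05
tool_pos: [0.5537, 0.0303, 0.0317]
tool_rot: [0.016, 0.993, 0.115, 0.025]
contact_force: [-3.4, -0.5, 1.1]
gripper_width: 0.003
```

```bash
python3 - <<'E'
from h import *
print(foot(Tw()[:3,3]),Tw()[:3,2],state()["contact_force"]);to(*unfoot([-.035,0]),.034,13.5)
E
```

```text
[-0.05557886 -0.0006319 ] [ 0.05285135 -0.02573423 -0.99827075] [-3.35520404 -0.50295457  1.12287928]
now [0.5537 0.0303 0.0317] yaw 13.29 -> shift mm [20.7 -0.7 -1.4] turn -0.21
```

Request:
{"op": "step_arm", "data": {
  "steps": [
    [6, 0, 0, 0],
    [6, 0, 0, 0],
    [4, 0, 0, 0]
  ]
}}

```text
time: 11.35
tool_pos: [0.5692, 0.0341, 0.0317]
tool_rot: [0.016, 0.993, 0.115, 0.023]
contact_force: [-1.9, -0.5, -0.6]
gripper_width: 0.004
```

Request:
{"op": "step_arm", "data": {
  "steps": [
    [2, 0, 0, 0]
  ]
}}

```text
time: 11.45
tool_pos: [0.5716, 0.0347, 0.0316]
tool_rot: [0.016, 0.993, 0.115, 0.023]
contact_force: [-2.2, -0.8, 0.7]
gripper_width: -0.002
```

Request:
{"op": "step_arm", "data": {
  "steps": [
    [2, 0, 0, 0]
  ]
}}

```text
time: 11.55
tool_pos: [0.5731, 0.0351, 0.0315]
tool_rot: [0.016, 0.993, 0.115, 0.022]
contact_force: [-10.5, -2.6, 6.2]
gripper_width: 0.002
```

Request:
{"op": "step_arm", "data": {
  "steps": [
    [2, 0, 0, 0]
  ]
}}

```text
time: 11.65
tool_pos: [0.5731, 0.035, 0.0311]
tool_rot: [0.016, 0.993, 0.116, 0.019]
contact_force: [-12.2, -4.8, 5.4]
gripper_width: -0.001
```

Request:
{"op": "step_arm", "data": {
  "steps": [
    [4, 0, 0.5, 0],
    [4, 0, 0.5, 0]
  ]
}}

```text
time: 11.85
tool_pos: [0.5723, 0.0345, 0.027]
tool_rot: [0.018, 0.993, 0.116, 0.007]
contact_force: [-14.0, -6.4, 0.9]
gripper_width: 0.0
```

Request:
{"op": "step_arm", "data": {
  "steps": [
    [-20, 0, 0, 0],
    [-25, 0, -10, 0],
    [-20, 0, -20, 0],
    [0, 0, -10, 0],
    [0, 0, 0, 0]
  ],
  "claw": 100
}}

```text
time: 12.35
tool_pos: [0.5087, 0.0205, 0.0672]
tool_rot: [0.017, 0.993, 0.115, 0.01]
contact_force: [0.7, -0.1, 0.7]
gripper_width: 0.843
```

```bash
python3 - <<'E'
from h import *
K,E=ext("wrist"); T=Tw(); im,d=grab_frame("wrist"); cv2.imwrite("pics/w6.png",cv2.resize(im[0:200,160:480,::-1],None,fx=2.4,fy=2.4))
print(foot(T[:3,3]),T[:3,2])
C=cloud(d,K,E); f=foot(C)
for n,z in [("thick",.0512),("deck",.0842)]:
    m=(abs(C[...,2]-z)<.004)&(abs(f[...,1])<.005)&(f[...,0]>-.06)&(f[...,0]<.03); q=f[m]; print(n,m.sum(),np.percentile(q[:,0],[0,1,2,5]).round(4))
for s in (1,-1):
    m=(abs(C[...,2]-.0512)<.004)&(abs(f[...,1]*s-.024)<.003)&(f[...,0]>-.06)&(f[...,0]<.0); q=f[m]; print("side",s,m.sum(),np.percentile(q[:,0],[0,1,5]).round(4) if m.sum() else "","expect",7-np.sqrt(31**2-24**2))
to(.4490,.251,.10,13.5)
E
```

```text
[-0.10162829  0.0003341 ] [ 0.02356693 -0.03240207 -0.99919703]
thick 47 [-0.0249 -0.0249 -0.0249 -0.0245]
deck 2494 [-0.0215 -0.0211 -0.0208 -0.02  ]
side 1 0  expect -12.621416870348583
side -1 0  expect -12.621416870348583
now [0.5084 0.0206 0.0665] yaw 13.26 -> shift mm [  -4.5 -236.5  -42.3] turn -0.24
```

View pics/w6.png

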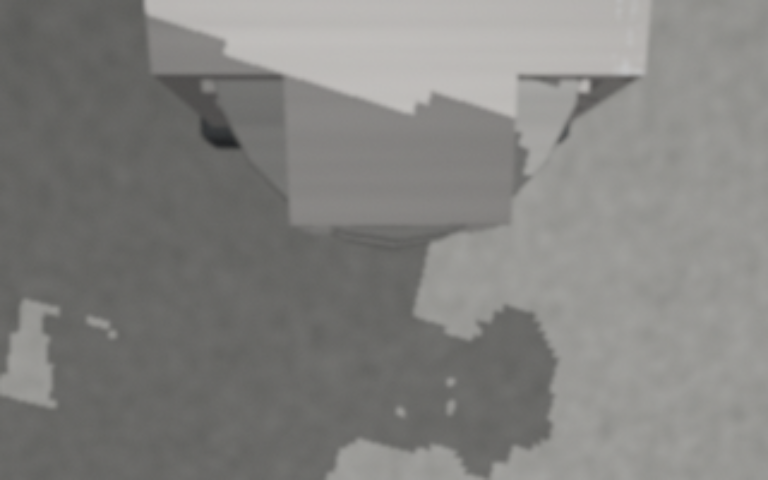

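The crop shows the deck's tongue end at (400,225) and the thick disc's rim just showing at (395,243), about 24-25 mm in front of the walls, so it is home. I go on to the thin disc.

Request:
{"op": "step_arm", "data": {
  "steps": [
    [-1, -42, -15, 0],
    [-1, -42, -15, 0],
    [-1, -42, -15, 0],
    [-1, -42, -10, 0],
    [-1, -40, 0, 0],
    [0, 0, 0, 0]
  ]
}}

```text
time: 13.0
tool_pos: [0.4591, 0.2323, 0.1146]
tool_rot: [0.016, 0.993, 0.113, 0.012]
contact_force: [0.2, -0.8, -0.6]
gripper_width: 0.999
```

```bash
python3 - <<'E'
from h import *
K,E=ext("wrist"); T=Tw(); im,d=grab_frame("wrist"); cv2.imwrite("pics/w7.png",im[:,:,::-1])
fitdisc(d,K,E,(.4485,.2505),.0455)
T=Tw(); z=T[:3,2]; print(z); c=np.array([.4485,.2505])+.027*z[:2]; to(*c,.018,13.5)
E
```

```text
circ 446.1472473144531 251.00131225585938 31.0648193359375 mean [0.4476 0.2511 0.0448] ell (291.849609375, 222.70956420898438) atz [0.4482 0.2512 0.0455]
[ 0.02751648 -0.03002379 -0.99917036]
now [0.4599 0.2308 0.1148] yaw 12.92 -> shift mm [ -8.1 -24.2  95.8] turn -0.58
```

View pics/w7.png

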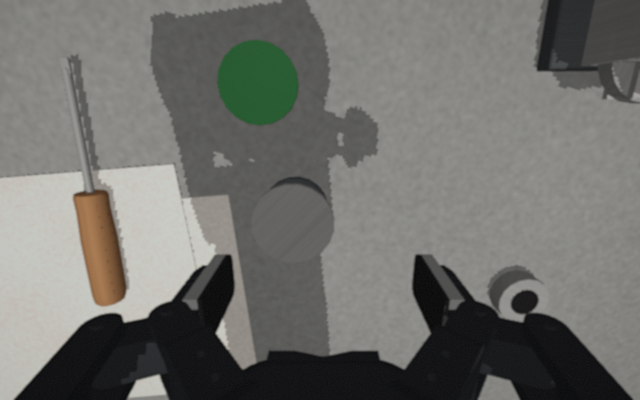

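The wrist picture shows the grey disc on its stand at (292,223). Green, the look-alike, is at (258,82) on the table and the screwdriver is far off at (97,245). I descend on the grey disc.

Request:
{"op": "step_arm", "data": {
  "steps": [
    [-4, -12, 30, -0.6],
    [-4, -12, 30, 0],
    [0, 0, 15, 0],
    [0, 0, 0, 0]
  ]
}}

```text
time: 13.45
tool_pos: [0.4525, 0.2499, 0.0363]
tool_rot: [0.017, 0.993, 0.117, 0.014]
contact_force: [-0.7, 0.3, 0.5]
gripper_width: 1.002
```

```bash
python3 - <<'E'
from h import *
z=Tw()[:3,2]; print(z); c=np.array([.4484,.2508])+.027*z[:2]; to(*c,.018,13.5)
E
```

```text
[ 0.03119835 -0.03029379 -0.99905403]
now [0.4525 0.2499 0.0363] yaw 13.47 -> shift mm [-3.6 -1.5 18.1] turn -0.03
```

Request:
{"op": "step_arm", "data": {
  "steps": [
    [-3, -1, 14, 0],
    [-0.5, 0, 4, 0]
  ]
}}

```text
time: 13.65
tool_pos: [0.4509, 0.2487, 0.0177]
tool_rot: [0.017, 0.993, 0.116, 0.014]
contact_force: [-0.4, 0.4, 0.4]
gripper_width: 1.0
```

Request:
{"op": "step_arm", "data": {
  "steps": [
    [-0.5, 0, 0.5, 0],
    [-0.5, 0, 0.5, 0],
    [0, 0, 0.5, 0],
    [0, 0, 0.5, 0]
  ],
  "claw": 0
}}

```text
time: 14.05
tool_pos: [0.4515, 0.2483, 0.0175]
tool_rot: [0.016, 0.993, 0.115, 0.015]
contact_force: [-0.7, 0.1, -0.1]
gripper_width: 0.697
```

```bash
python3 - <<'E'
from h import *
z=Tw()[:3,2]; print(z); c=np.array([.4484,.2508])+.027*z[:2]; to(*c,.018,13.5); print(state()["contact_force"])
E
```

```text
[ 0.03446745 -0.02881451 -0.99899035]
now [0.4515 0.2483 0.0175] yaw 13.26 -> shift mm [-1.7 -2.2 -0.6] turn -0.24
[-0.65392816  0.06166167 -0.1367015 ]
```

Request:
{"op": "step_arm", "data": {
  "steps": [
    [0, 0, 0.5, 0]
  ]
}}

```text
time: 14.15
tool_pos: [0.4516, 0.2483, 0.0175]
tool_rot: [0.016, 0.993, 0.115, 0.016]
contact_force: [-2.2, -1.1, 2.6]
gripper_width: 0.7
```

Request:
{"op": "step_arm", "data": {
  "steps": [
    [0, 0, -0.5, 0]
  ]
}}

```text
time: 14.25
tool_pos: [0.4516, 0.2483, 0.018]
tool_rot: [0.016, 0.993, 0.115, 0.016]
contact_force: [0.5, -0.2, -1.9]
gripper_width: 0.695
```

Request:
{"op": "step_arm", "data": {
  "steps": [
    [0, 0, 0.8, 0]
  ]
}}

```text
time: 14.35
tool_pos: [0.452, 0.2484, 0.0174]
tool_rot: [0.016, 0.993, 0.115, 0.016]
contact_force: [-3.8, -1.3, 6.7]
gripper_width: 0.698
```

Request:
{"op": "step_arm", "data": {
  "steps": [
    [0, 0, -25, 0],
    [0, 0, -20, 0],
    [6, 42, 0, 0],
    [6, 42, 0, 0],
    [6, 42, 0, 0],
    [6, 42, 0, 0],
    [6, 40, 0, 0],
    [0, 0, 0, 0]
  ]
}}

```text
time: 15.15
tool_pos: [0.5301, 0.0484, 0.0717]
tool_rot: [0.017, 0.993, 0.118, 0.018]
contact_force: [-0.3, 1.1, -1.5]
gripper_width: 0.7
```

```bash
cat >> h.py <<'E'
def held(zt):
    K,E=ext("wrist"); T=Tw(); im,d=grab_frame("wrist"); C=cloud(d,K,E)
    zt=zt+T[2,3]; m=(abs(C[...,2]-zt)<.004); f=foot(C); g=foot(T[:3,3]); r=f-g; print("tcp foot",g,"z",T[2,3],T[:3,2])
    for a in (-20,-10,0,10,20):
        k=m&(abs(r[...,1]*1000-a)<2)&(abs(r[...,0])<.045); x=np.sort(r[k][:,0]); print(a,len(x),"centre",(x[-3]*1000-np.sqrt(31**2-a*a)).round(2))
    k=m&(abs(r[...,0])<.008)&(abs(r[...,1])<.034); print("lat",np.percentile(r[k][:,1],[.5,99.5]))
    k=m&(abs(r[...,0])<.025)&(abs(r[...,1])<.02); Q=C[k]; print("plane",np.linalg.lstsq(np.c_[Q[:,:2]-Q[:,:2].mean(0),np.ones(len(Q))],Q[:,2],rcond=None)[0])
    print("rack",fitrack(d,K,E,.0835)); return im
E
python3 - <<'E'
from h import *
im=held(.0285); cv2.imwrite("pics/w8.png",im[:,:,::-1]); to(*unfoot([-.058,-.0005]),.0372,13.5)
E
```

```text
tcp foot [-0.07426961  0.02243455] z 0.07170223292869912 [ 0.03978201 -0.02975075 -0.99876538]
-20 840 centre -4.29
-10 1092 centre -3.97
0 1190 centre -3.89
10 1133 centre -3.2
20 951 centre -1.73
lat [-0.02831226  0.03154421]
plane [ 0.00531438 -0.01585331  0.09922191]
rack (array([0.60795512, 0.04391306]), np.float64(13.56652596318775), np.float64(459.25), np.uint64(25280))
now [0.5291 0.0501 0.0712] yaw 13.68 -> shift mm [15.8 23.6 35.3] turn 0.18
```

Request:
{"op": "step_arm", "data": {
  "steps": [
    [8, 12, 10, 0],
    [8, 12, 14, 0.2],
    [0, 0, 8, 0],
    [0, 0, 0.5, 0]
  ]
}}

```text
time: 15.6
tool_pos: [0.5503, 0.032, 0.0378]
tool_rot: [0.015, 0.993, 0.118, 0.016]
contact_force: [-0.2, -0.4, -1.9]
gripper_width: 0.695
```

```bash
python3 - <<'E'
from h import *
print(foot(Tw()[:3,3]),Tw()[:3,2]);to(*unfoot([-.057,-.0016]),.0372,13.5)
E
```

```text
[-0.05851206  0.00181992] [ 0.03618327 -0.02669842 -0.99898847]
now [0.5503 0.032  0.0378] yaw 13.57 -> shift mm [1.5 3.4 0.8] turn 0.07
```

Request:
{"op": "step_arm", "data": {
  "steps": [
    [0, 3.4, 1, 0],
    [0, 0, 0.5, 0]
  ]
}}

```text
time: 15.8
tool_pos: [0.55, 0.0303, 0.036]
tool_rot: [0.015, 0.993, 0.119, 0.016]
contact_force: [-0.0, 0.4, -0.8]
gripper_width: 0.699
```

```bash
python3 - <<'E'
from h import *
im=held(.0285); cv2.imwrite("pics/w9.png",im[:,:,::-1]); to(*unfoot([-.0163,-.0016]),.0372,13.5)
E
```

```text
tcp foot [-0.05917267  0.00022184] z 0.0360133593434816 [ 0.0349598  -0.02616638 -0.99904611]
-20 839 centre -4.02
-10 1098 centre -3.86
0 1139 centre -3.85
10 1129 centre -3.09
20 936 centre -1.64
lat [-0.02844257  0.03141907]
plane [ 0.00072372 -0.01262959  0.06351952]
rack (array([0.60813428, 0.04360415]), np.float64(13.64188195259312), np.float64(2908.9375), np.uint64(50507))
now [0.55   0.0304 0.0361] yaw 13.70 -> shift mm [42.8  2.1  0.2] turn 0.20
```

Request:
{"op": "step_arm", "data": {
  "steps": [
    [2, 1.5, -0.7, 0],
    [7, 0.5, 0, 0]
  ]
}}

```text
time: 16.05
tool_pos: [0.559, 0.0312, 0.0377]
tool_rot: [0.015, 0.993, 0.119, 0.016]
contact_force: [0.5, 0.4, -1.8]
gripper_width: 0.699
```

Request:
{"op": "step_arm", "data": {
  "steps": [
    [7, 0, 0.3, 0]
  ]
}}

```text
time: 16.15
tool_pos: [0.5668, 0.033, 0.0382]
tool_rot: [0.015, 0.993, 0.119, 0.017]
contact_force: [0.7, 0.5, -1.7]
gripper_width: 0.7
```

Request:
{"op": "step_arm", "data": {
  "steps": [
    [6, 0, 0.3, 0]
  ]
}}

```text
time: 16.25
tool_pos: [0.5735, 0.0345, 0.0384]
tool_rot: [0.015, 0.993, 0.119, 0.017]
contact_force: [-1.4, -0.1, -2.4]
gripper_width: 0.698
```

```bash
python3 - <<'E'
from h import *
print(foot(Tw()[:3,3]),Tw()[:3,2]);to(*unfoot([-.0155,-.0016]),.0372,13.5)
E
```

```text
[-0.03537099 -0.00113426] [ 0.03731151 -0.025895   -0.99896812]
now [0.5735 0.0345 0.0384] yaw 13.73 -> shift mm [19.8  0.5  1.8] turn 0.23
```

Request:
{"op": "step_arm", "data": {
  "steps": [
    [0, 0.5, 1.6, 0]
  ]
}}

```text
time: 16.35
tool_pos: [0.575, 0.0342, 0.0373]
tool_rot: [0.015, 0.993, 0.119, 0.018]
contact_force: [-0.8, -0.3, -0.2]
gripper_width: 0.7
```

Request:
{"op": "step_arm", "data": {
  "steps": [
    [7, 0, 0.5, 0]
  ]
}}

```text
time: 16.45
tool_pos: [0.5815, 0.0359, 0.0364]
tool_rot: [0.015, 0.993, 0.119, 0.017]
contact_force: [0.7, -0.1, -1.7]
gripper_width: 0.701
```

Request:
{"op": "step_arm", "data": {
  "steps": [
    [7, 0, 0.5, 0]
  ]
}}

```text
time: 16.55
tool_pos: [0.589, 0.0376, 0.0361]
tool_rot: [0.015, 0.993, 0.119, 0.017]
contact_force: [0.7, -0.4, -0.8]
gripper_width: 0.699
```

```bash
python3 - <<'E'
from h import *
print(foot(Tw()[:3,3]),Tw()[:3,2]);to(*unfoot([-.0155,-.0016]),.0372,13.5)
E
```

```text
[-0.01953877 -0.00178718] [ 0.03773101 -0.02589804 -0.99895228]
now [0.589  0.0376 0.0361] yaw 13.74 -> shift mm [ 4.1 -0.1 -0.9] turn 0.24
```

Near the shelf now; last 4 mm, lower to contact and release.

Request:
{"op": "step_arm", "data": {
  "steps": [
    [4, 0, 0, 0]
  ]
}}

```text
time: 16.65
tool_pos: [0.5937, 0.0386, 0.0362]
tool_rot: [0.015, 0.993, 0.119, 0.017]
contact_force: [-0.5, -0.2, -1.6]
gripper_width: 0.697
```

Request:
{"op": "step_arm", "data": {
  "steps": [
    [0, 0, 0.8, 0]
  ]
}}

```text
time: 16.75
tool_pos: [0.5946, 0.0387, 0.0357]
tool_rot: [0.015, 0.993, 0.119, 0.018]
contact_force: [-0.2, 0.6, 4.8]
gripper_width: 0.695
```

Request:
{"op": "step_arm", "data": {
  "steps": [
    [0, 0, 0.7, 0]
  ]
}}

```text
time: 16.85
tool_pos: [0.5946, 0.0388, 0.0357]
tool_rot: [0.015, 0.993, 0.12, 0.017]
contact_force: [-6.0, -0.5, 7.0]
gripper_width: 0.697
```

Request:
{"op": "step_arm", "data": {
  "steps": [
    [0, 0, 0, 0],
    [0, 0, 0, 0],
    [0, 0, 0, 0]
  ],
  "claw": 100
}}

```text
time: 17.15
tool_pos: [0.5951, 0.0387, 0.0362]
tool_rot: [0.015, 0.993, 0.119, 0.018]
contact_force: [0.1, -0.3, 0.2]
gripper_width: 1.001
```

Request:
{"op": "step_arm", "data": {
  "steps": [
    [-26, 0, -3, 0],
    [-26, 0, -3, 0],
    [-26, 0, -3, 0],
    [0, 0, 0, 0],
    [0, 0, 0, 0]
  ]
}}

```text
time: 17.65
tool_pos: [0.5173, 0.0197, 0.0428]
tool_rot: [0.016, 0.993, 0.119, 0.019]
contact_force: [0.9, 0.3, 0.3]
gripper_width: 0.993
```

```bash
python3 - <<'E'
from h import *
K,E=ext("wrist"); T=Tw(); im,d=grab_frame("wrist"); cv2.imwrite("pics/w10.png",im[:,:,::-1])
print(foot(T[:3,3]),T[:3,2])
C=cloud(d,K,E); f=foot(C); m=(abs(C[...,2]-.0642)<.004)&(abs(f[...,1])<.036)&(f[...,0]>-.06)&(f[...,0]<-.01); q=f[m]; print(m.sum(),np.percentile(q,[1,50,99],axis=0), np.median(C[m][:,2]))
to(*unfoot([-.07,0]),.050,13.5)
E
```

```text
[-0.09348121 -0.00243991] [ 0.0418798  -0.02631612 -0.99877602]
8607 [[-4.67589804e-02 -3.01055557e-02]
 [-3.06105456e-02 -1.71236785e-05]
 [-1.19480082e-02  2.88647499e-02]] 0.0629428122180259
now [0.5172 0.0198 0.0426] yaw 13.76 -> shift mm [23.8 -2.  -6.7] turn 0.26
```

View pics/w10.png

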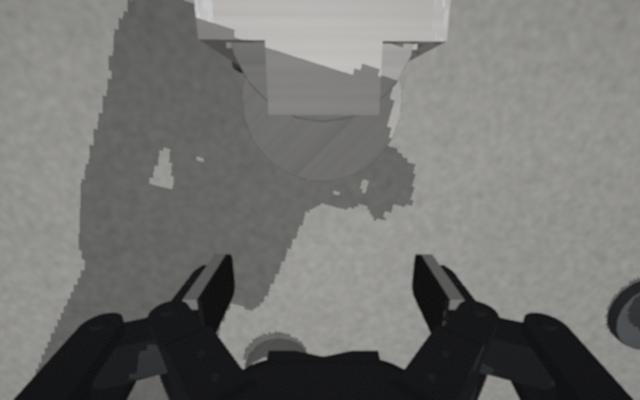

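The wrist picture shows the thin disc in the middle slot, rear rim at (320,180) and centred. Next the push, with the tips between the two discs' heights.

Request:
{"op": "step_arm", "data": {
  "steps": [
    [8, -1.5, -6, 0],
    [8, -0.5, -6, 0],
    [4, 0, 0, 0],
    [0, 0, 0.5, 0],
    [0, 0, 0.5, 0]
  ],
  "claw": 0
}}

```text
time: 18.2
tool_pos: [0.5414, 0.028, 0.0567]
tool_rot: [0.016, 0.992, 0.12, 0.021]
contact_force: [-0.1, 0.1, -0.7]
gripper_width: 0.14
```

Request:
{"op": "step_arm", "data": {
  "steps": [
    [6, 0, 0.5, 0],
    [4, 0, 0.5, 0]
  ]
}}

```text
time: 18.4
tool_pos: [0.551, 0.0304, 0.0555]
tool_rot: [0.016, 0.992, 0.12, 0.02]
contact_force: [-1.7, -0.8, 0.7]
gripper_width: -0.003
```

```bash
python3 - <<'E'
from h import *
print(foot(Tw()[:3,3]),Tw()[:3,2],state()["contact_force"]);to(*unfoot([-.035,0]),.055,13.5)
E
```

```text
[-0.05814765  0.00010571] [ 0.04338497 -0.02631232 -0.99871187] [-1.72088322 -0.77996478  0.71091221]
now [0.551  0.0304 0.0555] yaw 13.82 -> shift mm [23.1  0.2  1.3] turn 0.32
```

Request:
{"op": "step_arm", "data": {
  "steps": [
    [6, 0, 0.3, 0],
    [6, 0, 0.3, 0]
  ]
}}

```text
time: 18.6
tool_pos: [0.5617, 0.0332, 0.0545]
tool_rot: [0.016, 0.993, 0.12, 0.017]
contact_force: [-11.8, -2.1, 9.9]
gripper_width: 0.003
```

Request:
{"op": "step_arm", "data": {
  "steps": [
    [4, 0, 0.2, 0],
    [2, 0, 0.2, 0]
  ]
}}

```text
time: 18.8
tool_pos: [0.5681, 0.0347, 0.0541]
tool_rot: [0.016, 0.993, 0.12, 0.017]
contact_force: [-1.8, -1.6, 2.6]
gripper_width: -0.001
```

Request:
{"op": "step_arm", "data": {
  "steps": [
    [2, 0, 0, 0]
  ]
}}

```text
time: 18.9
tool_pos: [0.5703, 0.0352, 0.0541]
tool_rot: [0.016, 0.993, 0.12, 0.017]
contact_force: [-1.6, -0.4, 1.1]
gripper_width: -0.002
```

Request:
{"op": "step_arm", "data": {
  "steps": [
    [2, 0, 0, 0]
  ]
}}

```text
time: 19.0
tool_pos: [0.5724, 0.0357, 0.0541]
tool_rot: [0.016, 0.993, 0.12, 0.017]
contact_force: [-2.1, -0.3, 1.0]
gripper_width: 0.001
```

Request:
{"op": "step_arm", "data": {
  "steps": [
    [2, 0, 0, 0]
  ]
}}

```text
time: 19.1
tool_pos: [0.5738, 0.0361, 0.0539]
tool_rot: [0.016, 0.993, 0.12, 0.016]
contact_force: [-8.9, -2.3, 6.5]
gripper_width: -0.003
```

Request:
{"op": "step_arm", "data": {
  "steps": [
    [2.5, 0, 0, 0]
  ]
}}

```text
time: 19.2
tool_pos: [0.5739, 0.0361, 0.0539]
tool_rot: [0.016, 0.993, 0.12, 0.012]
contact_force: [-17.9, -3.7, 13.7]
gripper_width: 0.002
```

Request:
{"op": "step_arm", "data": {
  "steps": [
    [3, 0, 0, 0]
  ]
}}

```text
time: 19.3
tool_pos: [0.5737, 0.0361, 0.054]
tool_rot: [0.017, 0.993, 0.12, 0.007]
contact_force: [-16.7, -3.7, 14.0]
gripper_width: -0.003
```

```bash
python3 - <<'E'
from h import *
print(foot(Tw()[:3,3]),Tw()[:3,2],state()["contact_force"])
E
```

```text
[-0.03479461  0.00030015] [ 0.01794795 -0.03137465 -0.99934654] [-16.73305956  -3.73942067  13.9956674 ]
```

Request:
{"op": "step_arm", "data": {
  "steps": [
    [-15, 0, 1, 0],
    [-5, 0, 5, 0],
    [0, 0, 3, 0],
    [0, 0, 0, 0]
  ]
}}

```text
time: 19.7
tool_pos: [0.5558, 0.0311, 0.0448]
tool_rot: [0.017, 0.993, 0.12, 0.009]
contact_force: [-0.2, -0.3, -1.1]
gripper_width: -0.001
```

```bash
python3 - <<'E'
from h import *
print(foot(Tw()[:3,3]),Tw()[:3,2],state()["contact_force"]); to(*unfoot([-.039,0]),.0455,13.5)
E
```

```text
[-0.05337999 -0.00038241] [ 0.02248037 -0.03072433 -0.99927506] [-0.22533012 -0.3171523  -1.08238196]
now [0.5558 0.0311 0.0448] yaw 13.82 -> shift mm [14.4 -0.3 -0.5] turn 0.32
```

Request:
{"op": "step_arm", "data": {
  "steps": [
    [6, 0, 0, 0],
    [6, 0, 0, 0],
    [2, 0, 0, 0]
  ]
}}

```text
time: 20.0
tool_pos: [0.5717, 0.0349, 0.0451]
tool_rot: [0.017, 0.993, 0.12, 0.01]
contact_force: [-0.4, -0.5, -0.8]
gripper_width: 0.005
```

Request:
{"op": "step_arm", "data": {
  "steps": [
    [2, 0, 0, 0]
  ]
}}

```text
time: 20.1
tool_pos: [0.5738, 0.0354, 0.0451]
tool_rot: [0.017, 0.993, 0.12, 0.01]
contact_force: [-5.1, -0.8, 1.0]
gripper_width: 0.001
```

Request:
{"op": "step_arm", "data": {
  "steps": [
    [2, 0, 0, 0]
  ]
}}

```text
time: 20.2
tool_pos: [0.5738, 0.0354, 0.045]
tool_rot: [0.017, 0.993, 0.121, 0.006]
contact_force: [-14.5, -3.4, 11.6]
gripper_width: -0.002
```

Request:
{"op": "step_arm", "data": {
  "steps": [
    [2.5, 0, 0, 0]
  ]
}}

```text
time: 20.3
tool_pos: [0.5736, 0.0354, 0.045]
tool_rot: [0.017, 0.993, 0.121, 0.002]
contact_force: [-14.4, -4.1, 12.6]
gripper_width: 0.0
```

```bash
python3 - <<'E'
from h import *
print(foot(Tw()[:3,3]),Tw()[:3,2],state()["contact_force"])
E
```

```text
[-0.03505299 -0.00032262] [ 0.00746156 -0.03409591 -0.99939071] [-14.39100284  -4.11926267  12.56102618]
```

Request:
{"op": "step_arm", "data": {
  "steps": [
    [-30, 0, 0, 0],
    [-40, 0, -10, 0],
    [-20, 0, -30, 0],
    [0, 0, -30, 0],
    [0, 0, 0, 0],
    [0, 0, 0, 0]
  ]
}}

```text
time: 20.9
tool_pos: [0.4831, 0.0157, 0.1161]
tool_rot: [0.017, 0.993, 0.121, 0.001]
contact_force: [-0.1, -0.4, -1.0]
gripper_width: 0.002
```

```bash
python3 - <<'E'
from h import *
K,E=ext("wrist"); T=Tw(); im,d=grab_frame("wrist"); a=cv2.resize(im[0:200,190:450,::-1],(520,400))
print(foot(T[:3,3]),T[:3,2])
C=cloud(d,K,E); f=foot(C)
for n,z in [("thick",.0512),("thin",.0642),("deck",.0842)]:
    m=(abs(C[...,2]-z)<.004)&(abs(f[...,1])<.005)&(f[...,0]>-.06)&(f[...,0]<.03); q=f[m]; print(n,m.sum(),np.percentile(q[:,0],[0,2,5]).round(4) if m.sum() else "")
K2,E2=ext("scene"); s,ds=grab_frame("scene"); u=proj([.6,.04,.06],K2,E2).astype(int); print(u)
b=cv2.resize(s[u[1]-40:u[1]+40,u[0]-28:u[0]+28,::-1],(280,400),interpolation=cv2.INTER_CUBIC)
cv2.imwrite("pics/fin.png",np.hstack([a,b])); t,_=grab_frame("top"); cv2.imwrite("pics/top_fin.png",np.vstack([cv2.resize(x[150:300,160:440],None,fx=2,fy=2) for x in (cv2.imread("pics/top0.png"),t[:,:,::-1])]))
E
```

```text
[-0.12765934  0.00165936] [ 0.00630281 -0.0339769  -0.99940274]
thick 42 [-0.024  -0.0239 -0.0239]
thin 33 [-0.0235 -0.0235 -0.0235]
deck 873 [-0.0221 -0.0217 -0.0212]
[322 218]
```

View pics/fin.png

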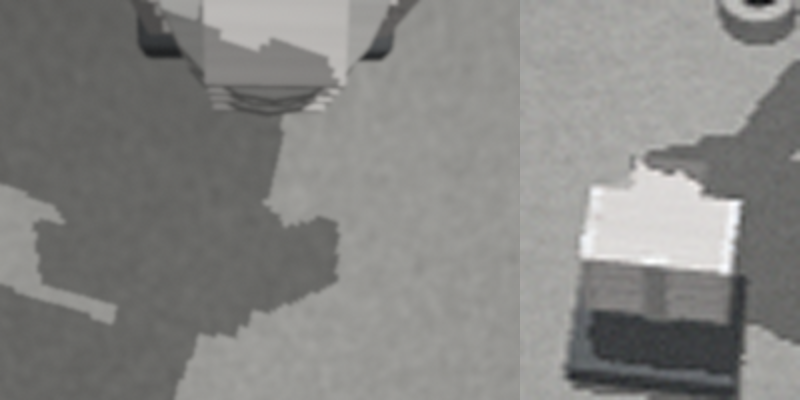

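View pics/top_fin.png

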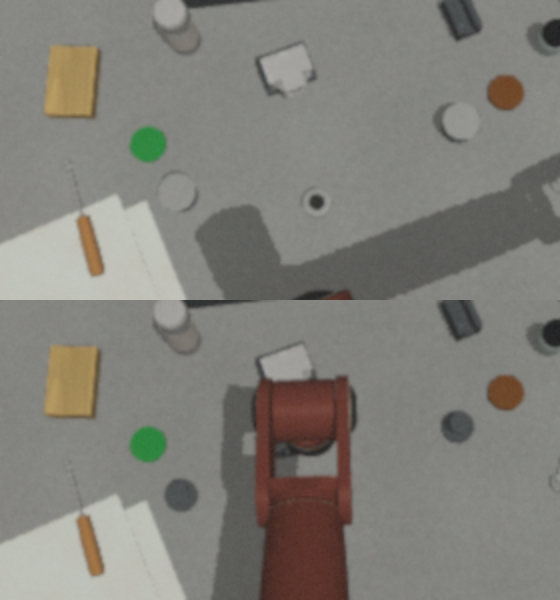

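The rims measure -24.0 mm (thick) and -23.5 mm (thin) against an expected -24 mm. Both stands are empty and the bystanders in view have not moved. I hand in.

```bash
python3 -c "
from plant import *
print(job_done(), state()['time'])"
```

```text
the job is handed in; nothing more can be done
the job is handed in; nothing more can be done
```

Both discs are in the rack: the thick one went into the bottom slot first, then the thin one into the middle slot. Each was set down at its shelf, let go, and pushed with shut fingers until it stopped, at about 15 N for the thick disc and 18 N for the thin one. The job took about 21 s of the 69 s allowed.

**Final checks:**
- **Discs home:** the rear rims measure at foot x = -24.0 mm (thick) and -23.5 mm (thin); fully home is -24 mm.
- **Shelf height:** touching the deck put the lowest shelf at about 40 mm. Both discs met their shelves at the heights that predicts.
- **The rest of the table:** both stands are empty, the gripper is clear, and in the top view the things still in sight stand where they were. The arm hid the ring gauge in that view; the scene view shows it standing.

**What disagreed:**
- **Thick disc:** after its first push the rim measured about -24.9 mm, nearly 1 mm short. I pushed it again with the tips higher, and then it measured -24.0 mm.
- **Tool tilt:** the tool drifted up to about 3.4° off vertical during the moves. I checked the heights by contact to allow for this.
- **Slot roof:** the thick disc brushed the roof of its slot lightly (about 3 N) on the way in, and I lowered it before going on.

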